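# Fasten the loose draw latch of the model-car spares case

### The arm

A 6-joint arm with a two-finger parallel gripper is mounted at the origin on the work surface. World frame = base frame: x ahead of the robot, y to its left, z up, the work surface at z = 0. Lengths are in m, angles in rad, forces in N, time in s.
With the tool pointing down it reaches from about 0.275 to 1 m from the base axis. Payload 8.4 kg.
Tool frame: the origin (TCP) lies between the finger pads; the fingertips stand 25 mm ahead of it and the grasp point (between the pads) lies 6 mm ahead of it; z points along the fingers, y is the direction in which the jaws open and shut (so a half turn about z gives the same grasp; the last joint's range is limited). The gripper opens to 85 mm and grips with 20 to 120 N. Pads are 22 mm wide; open, the fingers measure 114 mm over their backs; the gripper's body (76 mm by 85 mm) begins 54 mm behind the grasp point. The pads swing forward as they close: fully open they stand 13 mm farther back than shut.
Start: joints at [1.287, 0.353, 1.633, -0, 1.155, -0.002], TCP at [0.174, 0.6, 0.256] pointing down, gripper open.
Joint ranges: [-2.63, 2.63], [-0.92, 2.1], [0.06, 2.66], [-1.3, 4.44], [0, 2.69], [-3.02, 3.02]. Speed limits (rad/s): [2.22, 2.22, 2.79, 3.14, 3.14, 3.14].

### API

Orientations are given as a unit quaternion [w, x, y, z].
In Python, from plant import bot, eyes, finder gives the robot as it stands. The module is installed in compiled form; this text tells all that it offers.
- The arm moves only by the tool drive_tool, never from a script. Its argument "deltas" is a list of rows, each an object with "slide": the shift along the tool's x, y, z in units of 30 mm (1.0 is 30 mm), a list of three; "rot": the turn, a rotation vector about the tool's x, y, z in units of 5 degrees (1.0 is 5 degrees), a list of three. A call has 1 to 5 rows; each row shifts and turns the pose as measured when the row begins, along the tool's axes as they then stand; what a row does not reach is not made up. A row lasts 1/8 s, in which the tool goes at most 62.5 mm and 10.7 degrees, less where a joint would pass 70% of its speed; a pose out of reach is approached as far as the arm can. A call is refused whole if a number of a shift passes 1 or a number of a turn 1, either way. A call with a gripper value outside its range is refused whole. "claw" is the finger opening in mm, from 0 to 85.4, set as the call begins (left out, the last holds). The fingers move at their own pace and stop on an object; "squeeze" is the grip in N (left out, the last holds). Time passes only in rows, so rows that do not move let the fingers close. It gives the time, the measured TCP pose, the force and the opening at its end, in the units of the state.
- bot.get_state(): the state, without advancing time (a new reading comes with each control period).
- eyes.capture(name): name is "scene" or "top" or "wrist"; returns a dict with "pixels" (420x560x3 uint8, red, green, blue), "fx", "fy", "cx", "cy" (pixels), "R" (3x3) and "t" (3): a world point X has camera coordinates R X + t; the wrist camera has in their place "tool_from_camera" (4x4, takes a point from camera to tool coordinates, whose origin is the TCP and whose axes are the flange's). Camera axes: x right, y down, z forward; pixel columns grow to the right and rows downward; lengths in m; the calibration is good to about 2 mm. The wrist camera is an equidistant fisheye: a pixel r from the principal point sees the ray r / f radians off the axis. A picture is of the moment at which its call begins: read the wrist's pose just before it. There is no depth.
- bot.sign_off(): hands the job in, once; it reports no verdict.
Trained networks look in a picture, given as the dict that the camera call returned (one of the last four; its "shot" number tells which), for a name from the list of things; names that differ only in an ending like _2 or _b are one class to them, and where a whole thing is asked for, a point or a joint stands for the part that bears it (a point fixed in the world has none). Each returns a list of dicts, best first, with "confidence" (0 to 1); they miss things now and then, are a little off and sometimes report something else, mostly with a low value. They report only what shows in the picture. A call takes as long as a camera call.
- finder.boxes_of(picture, name): "position" ([column, row] in pixels, amid what is visible of it).
- finder.masks_of(picture, name): "region" (420x560 bool, what is visible of it) and "position" ([column, row] in pixels, amid what is visible of it).
The state is a dict: "time_s": time; "joints": joint angles; "qd": joint speeds; "joint_efforts": joint torques, N m; "tcp_pos": TCP position; "ee_rot": TCP orientation; "wrist_force": force on the tool from outside, world axes, zero at the start; "moment": the same for the moment, N m; "grip_width": finger opening in m.
Only numpy, scipy, OpenCV 4.12 (cv2) and the standard library are available. Lean on these libraries where they do the work, as an engineer would, in place of code of your own. Each camera call takes 0.05 s, during which the arm holds its last target. There are 200 camera calls.

### The job

The spares case stands on its hinge side with one of its two top latches already fastened. Fasten the other one: hook its wire loop over the keeper on the lid so that the bar sits under the lip, press the lever down past centre, bed it home with a firm push of about 20 N held for half a second (40 N would bend the latch, 30 N on keeper or case would dent it), and take your hand away. Leave everything else on the table where it is.

Things in the scene. Friction and masses are not known exactly. Their poses are not given: they have to be found in the camera images.
- case: Spares case standing upright on its hinge side: 360 mm long (its y), 139 mm thick, flat top deck 200 mm above the table. Origin: on the table under the seam. Case +x points to the body shell (2 to 87 mm), -x to the lid shell (-5 to -52 mm), z up. Loose latch on the deck at y = +115 mm; a fastened one at y = -115 mm; folded handle 18 mm high, 130 mm long between them. Heavy, does not move.
- keeper_seat (a point): Where the bar's centre ends when drawn tight in the lid's keeper, 18.5 mm over the deck; axes as the case. Steel J hook 16 mm wide on a plate whose top is 9 mm over the deck: lip underside 2 mm above this point, top 5 mm above; a nose turned down at its outer end, 5 to 7.5 mm to -x, leaves a 6 mm gap over the plate. The bar slides in from -x along the plate, under the nose, to the raked neck.
- lever_pivot (a point): Lever axis, along case y, 22 mm over the deck. The loop: bail of 4 mm wire, two straight legs 38 mm apart (42 mm over them), 58 mm from pin to cross bar, straddles the lever. Its pin is on the lever 16 mm from this axis, 0.15 rad below the lever's line. It stays where left: at first, from the pin, the bar stands (2.13 - lever) +-0.08 rad above level towards case -x. Grip it across its legs.
- lever_press (a point): Place to press: on the outer face of the steel lever (24 mm wide plate, 55 mm from pivot to the end of its turned-up tab), 40 mm along the lever from the pivot and 10 mm above its line. With the lever home the face is up, 32 mm over the deck; with it raised the face looks to case -x, to the keeper.
- lever (a joint): Lever angle, rad: 0 = home, flat on its base, pointing to case +x; grows as it swings up and over towards the keeper; 1.57 upright, limit 2.4. Slight friction holds it anywhere when slack. With the loop hooked it tightens from about 1.1, needs most, 7 to 10 N at lever_press, near 0.7, and below 0.22 (past centre) it snaps home onto a hard stop.
- lid (a joint): Spring of the lid's corner beside the loose latch, rad; the keeper moves 133 mm x this to case -x. About 0.023 (3 mm proud of shut) when loose, about 0.010 when latched. The seal gives way with about 40 N per mm. While hooking, more than 30 N on keeper, lid or case would damage them.
- spray_can: Bystander: blue spray can, 58 mm wide, 165 mm high, beside the case; origin under its centre.
- oil_bottle: Bystander: small white bottle, 40 mm wide, 105 mm high, beside the case at the loose latch's end; origin under its centre.
- hex_driver: Bystander: screwdriver-like hex driver 190 mm long lying in front of the case (its robot side); origin under its middle.
- shock: Bystander: coil-over damper 124 mm long lying in front of the case (its robot side); origin at its underside, 43 mm from its middle.
- wheel: Bystander: model car wheel with black tyre, 116 mm across, 50 mm high, lying flat; origin under its centre.
- tape: Bystander: roll of tape 92 mm across, 24 mm high, lying flat; origin under its centre.
- parts_tray: Bystander: grey three-part screw tray 85 x 130 x 28 mm; origin under its centre.

How it is judged:
By the outcome, as a careful person would: the job done as asked, in the order asked, and still so for the second after the job is handed in, with the robot touching nothing.
It also fails if it takes over 72 s, if anything falls off the work surface, if the arm or the gripper's body presses on something with over 40 N, if the wrist force passes 120 N, or if a joint passes its speed limit or range.

## Working session

There is one attempt and no reset: what is moved stays moved. The work goes in short steps, Python scripts to look and compute and a tool call to move; the robot and the scene stay as the last step left them, time stands still between calls to the robot, and variables do not carry over. Pictures are saved under pics/ and viewed, about 8 in all and at most 12, crops included, and the job is handed in when it is done.

Besides the shell and the picture viewer there is one more tool, called after ">>>" by a JSON object that holds its "api" and its "payload", one argument or row to a line. drive_tool: Moves the arm, as the interface text tells. Its arguments: {"type":"object","properties":{"deltas":{"type":"array","items":{"type":"object","properties":{"slide":{"type":"array","items":{"type":"number"}},"rot":{"type":"array","items":{"type":"number"}}}}},"claw":{"type":"number"},"squeeze":{"type":"number"}},"required":["deltas"]}

```bash
mkdir -p pics; cat > h.py <<'E'
import numpy as np, cv2
from plant import bot, eyes, finder
from scipy.spatial.transform import Rotation as Ro
def save(p,n,crop=None,s=1):
    im=p["pixels"][:,:,::-1]
    if crop: c0,r0,c1,r1=crop; im=im[r0:r1,c0:c1]
    cv2.imwrite("pics/"+n,cv2.resize(im,None,fx=s,fy=s,interpolation=cv2.INTER_CUBIC))
def K(p): return np.array([[p["fx"],0,p["cx"]],[0,p["fy"],p["cy"]],[0,0,1.]])
def proj(p,X):
    c=np.atleast_2d(X)@np.array(p["R"]).T+np.array(p["t"]); c=c/c[:,2:]; return (c@K(p).T)[:,:2]
def onz(p,uv,z):
    R=np.array(p["R"]);t=np.array(p["t"]);o=-R.T@t;d=R.T@np.linalg.inv(K(p))@np.array([uv[0],uv[1],1.]);return o+d*(z-o[2])/d[2]
def tri(l):
    A=np.zeros((3,3));b=np.zeros(3)
    for p,uv in l:
        R=np.array(p["R"]);o=-R.T@np.array(p["t"]);d=R.T@np.linalg.inv(K(p))@np.array([uv[0],uv[1],1.]);d/=np.linalg.norm(d)
        M=np.eye(3)-np.outer(d,d);A+=M;b+=M@o
    return np.linalg.solve(A,b)
def pose():
    s=bot.get_state();q=s["ee_rot"];return np.array(s["tcp_pos"]),Ro.from_quat([q[1],q[2],q[3],q[0]]).as_matrix()
E
python3 - <<'E'
from h import *
np.set_printoptions(precision=4,suppress=True)
s=bot.get_state();print(s)
P={n:eyes.capture(n) for n in("scene","top")}
for n,p in P.items():
    save(p,n+".png",s=1.4)
    print(n,p["fx"],-np.array(p["R"]).T@np.array(p["t"]),np.array(p["R"])[2])
    for k in("case","keeper_seat","lever_pivot","lever_press","lever","lid","spray_can","oil_bottle","wheel"):
        print(n,k,[(np.round(d["position"],1),round(d["confidence"],2)) for d in finder.boxes_of(p,k)][:3])
E
```

```text
{'time_s': 0.0, 'joints': array([ 1.2866,  0.3537,  1.6342, -0.    ,  1.1552, -0.0024]), 'qd': array([-0.    ,  0.0002, -0.0007, -0.0003,  0.0012, -0.0012]), 'joint_efforts': array([  0.0036, -60.5235, -34.2085,   0.0003,   0.009 ,   0.    ]), 'tcp_pos': array([0.1737, 0.5999, 0.2555]), 'ee_rot': array([-0.0001,  0.1404,  0.9901, -0.0007]), 'wrist_force': array([-0.5619,  1.9739,  0.4549]), 'moment': array([ 0.0057, -0.0467,  0.0056]), 'grip_width': 0.08552490463088058}
scene 381.3988951377521 [ 0.4397 -0.7593  0.8163] [ 0.1452  0.7267 -0.6714]
scene case [(array([273.9, 217.1]), 0.66)]
scene keeper_seat [(array([289.4, 217.7]), 0.68)]
scene lever_pivot [(array([270.8, 216.4]), 0.74)]
scene lever_press [(array([276.9, 197.9]), 0.65), (array([328.8, 221.3]), 0.33)]
scene lever [(array([275.8, 194.8]), 0.76)]
scene lid [(array([286.4, 220.1]), 0.62), (array([277.4, 197.7]), 0.18)]
scene spray_can [(array([268.6, 141.8]), 0.48)]
scene oil_bottle [(array([276. , 294.7]), 0.67)]
scene wheel [(array([330.6, 218.2]), 0.9)]
top 410.2280853732342 [0.3893 0.0043 1.3816] [ 0.1386 -0.0054 -0.9903]
top case [(array([265.9, 207.9]), 0.7)]
top keeper_seat [(array([272.7, 189.7]), 0.74), (array([309.3, 200. ]), 0.66)]
top lever_pivot [(array([272.5, 206.6]), 0.78)]
top lever_press [(array([313.1, 198.9]), 0.5)]
top lever [(array([311.5, 198.7]), 0.6)]
top lid [(array([271.5, 186.5]), 0.7)]
top spray_can []
top oil_bottle [(array([341.3, 221.1]), 0.54)]
top wheel [(array([269.6, 156.4]), 0.72)]
```

View pics/scene.png

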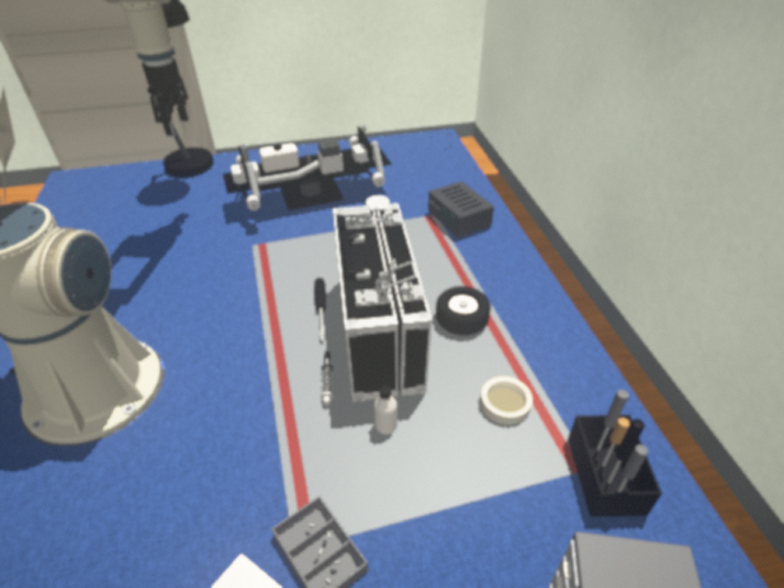

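View pics/top.png

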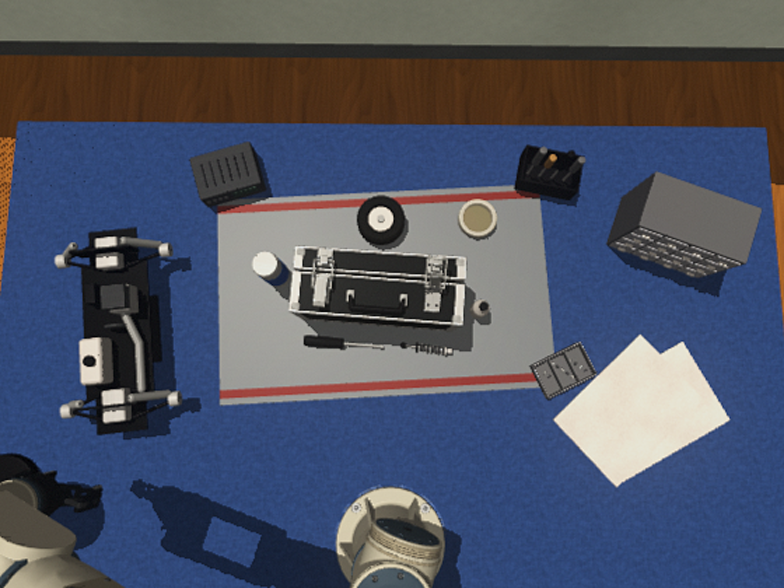

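The scene view shows the case amid the mat, lid on the far side, with the loose latch's loop raised at about (395,275) in the enlarged picture. The top view has the loose latch at (437,280) enlarged, with the lid towards world +x, so case +y is roughly world -y.

```bash
python3 - <<'E'
from h import *
np.set_printoptions(precision=4,suppress=True)
t=eyes.capture("top");s=eyes.capture("scene")
for uv in[(296,248),(465,258),(463,327),(291,313)]: print(onz(t,np.array(uv)/1.4,.2))
for uv in[(425,311),(405,208),(336,210),(347,330)]: print('s',onz(s,np.array(uv)/1.4,.2))
for k in("keeper_seat","lever_pivot","lever_press"):
    a=finder.boxes_of(t,k);b=finder.boxes_of(s,k)
    for x in a:
        for y in b: print(k,x["position"],y["position"],round(x["confidence"],2),round(y["confidence"],2),tri([(t,x["position"]),(s,y["position"])]))
m=finder.masks_of(t,"case")[0]["region"];print(m.sum(),cv2.minAreaRect(np.argwhere(m)[:,::-1].astype(np.float32)))
R=pose();print(R)
w=eyes.capture("wrist");print({k:v for k,v in w.items() if k!="pixels"})
E
```

```text
[0.6443 0.2003 0.2   ]
[ 0.6251 -0.1541  0.2   ]
[ 0.4803 -0.1482  0.2   ]
[0.5073 0.2068 0.2   ]
s [ 0.621 -0.137  0.2  ]
s [0.6596 0.1772 0.2   ]
s [0.5164 0.2027 0.2   ]
s [ 0.4871 -0.1522  0.2   ]
keeper_seat [269.7, 190.4] [290.4, 218.5] 0.95 0.59 [0.631 0.032 0.056]
lever_pivot [272.6, 204.8] [272.7, 218.2] 0.93 0.84 [0.5784 0.0218 0.0778]
lever_pivot [228.1, 247.4] [272.7, 218.2] 0.74 0.84 [ 0.5242  0.1658 -0.0498]
lever_press [307.9, 248.9] [277.7, 197.5] 0.68 0.46 [ 0.501  -0.0888  0.2506]
lever_press [313.1, 199.8] [277.7, 197.5] 0.58 0.46 [ 0.5699 -0.0936  0.2495]
6546 ((269.796630859375, 204.8799285888672), (124.66893768310547, 54.275550842285156), 4.528824329376221)
(array([0.1738, 0.6003, 0.2562]), array([[-0.9606,  0.2781, -0.    ],
       [ 0.2781,  0.9606, -0.0001],
       [ 0.    , -0.0001, -1.    ]]))
{'fx': 325.19226210127806, 'fy': 325.19226210127806, 'cx': 280.6283541564405, 'cy': 211.33902535976247, 'tool_from_camera': array([[-0.0001, -0.9654, -0.2607,  0.0653],
       [ 1.    , -0.0001,  0.0001,  0.0006],
       [-0.0002, -0.2607,  0.9654, -0.1177],
       [ 0.    ,  0.    ,  0.    ,  1.    ]]), 'shot': 5}
```

>>> {"api": "drive_tool", "payload": {
  "deltas": [
    {"slide": [0,0,-1],"rot": [0,0,0]},
    {"slide": [0,0,-1],"rot": [0,0,0]},
    {"slide": [0,0,-1],"rot": [0,0,0]},
    {"slide": [0,0,-1],"rot": [0,0,0]},
    {"slide": [0,0,-1],"rot": [0,0,0]}
  ]
}}

```text
time_s: 2.12
tcp_pos: [0.1734, 0.5991, 0.4075]
ee_rot: [-0.0, 0.14, 0.99, -0.003]
wrist_force: [1.4, 0.4, 0.7]
grip_width: 0.0858
```

>>> {"api": "drive_tool", "payload": {
  "deltas": [
    {"slide": [-0.8,-1,0],"rot": [0,0,-0.5]},
    {"slide": [-0.8,-1,0],"rot": [0,0,-0.5]},
    {"slide": [-0.8,-1,0],"rot": [0,0,-0.5]},
    {"slide": [-0.8,-1,0],"rot": [0,0,-0.5]},
    {"slide": [-0.8,-1,0],"rot": [0,0,-0.5]}
  ]
}}

```text
time_s: 2.75
tcp_pos: [0.2637, 0.4273, 0.4109]
ee_rot: [0.0, 0.027, 1.0, 0.0]
wrist_force: [0.7, 0.2, -0.3]
grip_width: 0.0856
```

>>> {"api": "drive_tool", "payload": {
  "deltas": [
    {"slide": [-0.5,-1,0],"rot": [0,0,0]},
    {"slide": [-0.5,-1,0],"rot": [0,0,0]},
    {"slide": [-0.5,-1,0],"rot": [0,0,0]},
    {"slide": [-0.5,-1,0],"rot": [0,0,0]},
    {"slide": [-0.5,-1,0],"rot": [0,0,0]}
  ]
}}

```text
time_s: 3.38
tcp_pos: [0.3326, 0.268, 0.4115]
ee_rot: [0.001, 0.026, 1.0, 0.001]
wrist_force: [0.7, 0.3, -0.5]
grip_width: 0.0853
```

>>> {"api": "drive_tool", "payload": {
  "deltas": [
    {"slide": [-0.5,-1,0],"rot": [0,0,0]},
    {"slide": [-0.5,-1,0],"rot": [0,0,0]},
    {"slide": [-0.5,-1,0],"rot": [0,0,0]},
    {"slide": [-0.5,-1,0],"rot": [0,0,0]},
    {"slide": [-0.5,-1,0],"rot": [0,0,0]}
  ]
}}

```text
time_s: 4.0
tcp_pos: [0.401, 0.1088, 0.4125]
ee_rot: [0.002, 0.026, 1.0, 0.001]
wrist_force: [0.8, 0.4, 0.6]
grip_width: 0.0853
```

>>> {"api": "drive_tool", "payload": {
  "deltas": [
    {"slide": [-0.5,-1,0],"rot": [0,0,0]},
    {"slide": [-0.5,-1,0],"rot": [0,0,0]},
    {"slide": [-0.5,-1,0],"rot": [0,0,0]},
    {"slide": [-0.5,-1,0],"rot": [0,0,0]},
    {"slide": [-0.5,-1,0],"rot": [0,0,0]}
  ]
}}

```text
time_s: 4.62
tcp_pos: [0.4695, -0.0505, 0.4133]
ee_rot: [0.004, 0.026, 1.0, 0.002]
wrist_force: [-0.4, 0.1, -0.6]
grip_width: 0.085
```

>>> {"api": "drive_tool", "payload": {
  "deltas": [
    {"slide": [-0.6,-0.5,0.4],"rot": [0,0,0]},
    {"slide": [-0.6,-0.5,0.4],"rot": [0,0,0]},
    {"slide": [-0.6,-0.3,0.3],"rot": [0,0,0]}
  ]
}}

```text
time_s: 5.0
tcp_pos: [0.5232, -0.0956, 0.3809]
ee_rot: [0.005, 0.028, 1.0, 0.001]
wrist_force: [-0.4, 0.3, -0.8]
grip_width: 0.0855
```

```bash
cat >> h.py <<'E'
def wproj(w,X,P):
    p,R=P; T=np.array(w["tool_from_camera"]); Xt=(np.atleast_2d(X)-p)@R; Xc=(Xt-T[:3,3])@T[:3,:3]
    r=np.hypot(Xc[:,0],Xc[:,1]); th=np.arctan2(r,Xc[:,2]); k=w["fx"]*th/np.maximum(r,1e-9)
    return np.c_[w["cx"]+k*Xc[:,0],w["cy"]+k*Xc[:,1]]
def wray(w,uv,P):
    p,R=P;T=np.array(w["tool_from_camera"]);d=np.array(uv,float)-[w["cx"],w["cy"]];r=np.hypot(*d);th=r/w["fx"]
    c=np.array([np.sin(th)*d[0]/r,np.sin(th)*d[1]/r,np.cos(th)]);return p+R@T[:3,3],R@T[:3,:3]@c
def wz(w,uv,P,z):
    o,d=wray(w,uv,P);return o+d*(z-o[2])/d[2]
E
python3 - <<'E'
from h import *
import pickle
P=pose();w=eyes.capture("wrist");save(w,"w1.png",s=1.4);pickle.dump((P,w),open("w1.pkl","wb"))
print(P)
for k in("keeper_seat","lever_pivot","lever_press","lever"):
    for d in finder.boxes_of(w,k)[:3]: print(k,np.round(d["position"],1),round(d["confidence"],2),wz(w,d["position"],P,.22).round(4))
E
```

```text
(array([ 0.52315662, -0.09559562,  0.38094872]), array([[-0.99843635,  0.05500088,  0.00998807],
       [ 0.05502529,  0.99848257,  0.00218547],
       [-0.00985272,  0.00273165, -0.99994773]]))
keeper_seat [367.8 265.5] 0.79 [ 0.5939 -0.0142  0.22  ]
keeper_seat [278.8 113.3] 0.16 [ 0.4491 -0.0921  0.22  ]
lever_pivot [366.3 216.1] 0.9 [ 0.5438 -0.0174  0.22  ]
lever_press [293.  265.7] 0.59 [ 0.5886 -0.0866  0.22  ]
lever [362.2 217.1] 0.69 [ 0.5445 -0.0213  0.22  ]
lever [293.7 268.2] 0.6 [ 0.5913 -0.086   0.22  ]
```

View pics/w1.png

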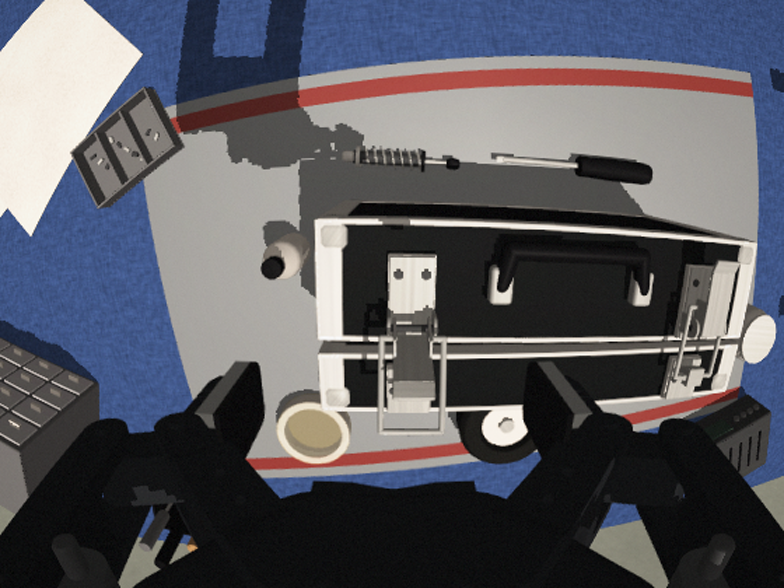

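Wrist view: loose latch at columns 380-444 (enlarged), base plate at rows 255-320, lever leaning to the lid with its tab end at row ~408, loop legs at columns 380/444 and bar at row ~432. I'll fit the geometry.

```bash
python3 - <<'E'
from h import *
import pickle
np.set_printoptions(precision=4,suppress=True)
P,w=pickle.load(open("w1.pkl","rb"))
for uv in[(317,218),(319,410),(738,390),(755,242)]: print(wz(w,np.array(uv)/1.4,P,.2))
for n,uv,z in[("platefar",(412,254),.203),("knuckle",(412,320),.222),("barL",(380,432),.25),("barR",(444,432),.25),("seamL",(319,341),.2),("seamR",(744,341),.2)]: print(n,wz(w,np.array(uv)/1.4,P,z))
save(w,"w1c.png",(250,160,345,330),4.5)
for k in("lever","keeper_seat","lever_pivot","lever_press"):
    for m in finder.masks_of(w,k)[:3]:
        a=np.argwhere(m["region"]);print(k,m["confidence"],m["position"],a.min(0)[::-1],a.max(0)[::-1],len(a))
E
```

```text
[ 0.4843 -0.1426  0.2   ]
[ 0.6268 -0.1562  0.2   ]
[0.6501 0.2225 0.2   ]
[0.5104 0.2122 0.2   ]
platefar [ 0.5118 -0.0814  0.203 ]
knuckle [ 0.551  -0.0839  0.222 ]
barL [ 0.6162 -0.1081  0.25  ]
barR [ 0.6189 -0.0671  0.25  ]
seamL [ 0.5707 -0.1496  0.2   ]
seamR [0.5999 0.2158 0.2   ]
lever 0.97 [295.2, 267.8] [268 229] [319 310] 2325
keeper_seat 0.79 [367.3, 265.9] [227 242] [526 294] 10224
lever_pivot 0.58 [365.5, 216.8] [224 143] [540 311] 41907
lever_press 0.82 [293.3, 266.1] [269 228] [318 310] 2336
```

View pics/w1c.png

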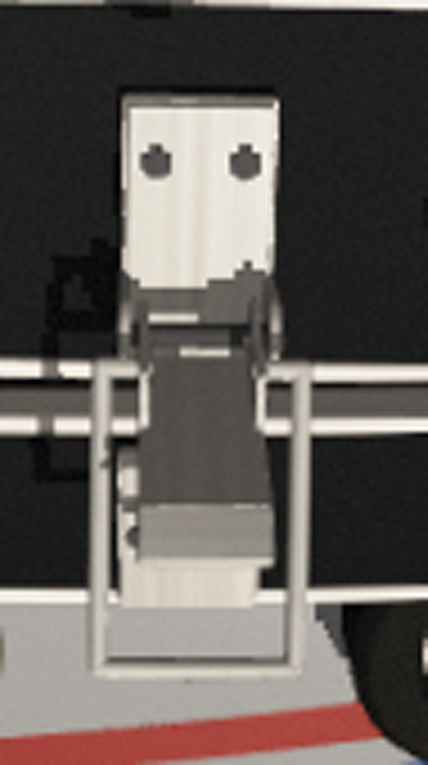

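```bash
cat >> h.py <<'E'
def C2W(c,o,psi):
    c=np.atleast_2d(c);u=np.array([np.cos(psi),np.sin(psi),0]);v=np.array([-np.sin(psi),np.cos(psi),0])
    return np.array([o[0],o[1],0])+c[:,:1]*u+c[:,1:2]*v+c[:,2:]*[0,0,1]
def latch(px,a,b,y=.115,ph=.222):
    pin=np.array([px+.016*np.cos(a-.15),y,ph+.016*np.sin(a-.15)])
    bar=pin+.058*np.array([-np.cos(b),0,np.sin(b)])
    end=np.array([px+.055*np.cos(a),y,ph+.055*np.sin(a)])
    return pin,bar,end
E
cat > fit1.py <<'E'
from h import *
import pickle
from scipy.optimize import least_squares
np.set_printoptions(precision=4,suppress=True)
P,w=pickle.load(open("w1.pkl","rb"))
q=lambda u,v:np.array([250+u/4.5,160+v/4.5])
Y=np.array([0,.019,0])
def model(x):
    o=x[:2];psi=x[2];pin,bar,_=latch(x[3],x[4],x[5],.115+x[6])
    C=[[.087,.18,.2],[.087,-.18,.2],pin+Y,pin-Y,bar+Y,bar-Y]
    return wproj(w,C2W(C,o,psi),P)
obs=np.array([[317/1.4,218/1.4],[755/1.4,242/1.4],q(100,370),q(287,370),q(97,667),q(297,667)])
def res(x): return np.r_[(model(x)-obs).ravel(),(x[5]-2.13+x[4])/.08*2,x[6]/.001]
for a0 in(1.6,1.9,2.2):
    s=least_squares(res,[.584,.0265,3.07,.025,a0,.3,0]);x=s.x
    print(s.cost,x);print((model(x)-obs).round(1).tolist())
    pin,bar,end=latch(x[3],x[4],x[5]);print("pin,bar,end case",pin,bar,end)
    print("world",C2W([pin,bar,end],x[:2],x[2]))
    L=np.array([np.cos(x[4]),0,np.sin(x[4])]);print("tab end px",(wproj(w,C2W([end],x[:2],x[2]),P)-[250,160])*4.5)
E
python3 fit1.py
```

```text
6.461817196073224 [0.5842 0.0292 3.0693 0.0189 1.7707 0.3597 0.0008]
[[-1.5, 0.2], [1.5, 0.0], [-0.2, -0.5], [2.5, 0.1], [-0.5, 0.1], [-1.1, 0.4]]
pin,bar,end case [0.0181 0.115  0.238 ] [-0.0362  0.115   0.2584] [0.0079 0.115  0.2759]
world [[ 0.5578 -0.0842  0.238 ]
 [ 0.612  -0.0881  0.2584]
 [ 0.5679 -0.0849  0.2759]]
tab end px [[210.9273 505.6518]]
6.461817196161526 [0.5842 0.0292 3.0693 0.0189 1.7707 0.3597 0.0008]
[[-1.5, 0.2], [1.5, 0.0], [-0.2, -0.5], [2.5, 0.1], [-0.5, 0.1], [-1.1, 0.4]]
pin,bar,end case [0.0181 0.115  0.238 ] [-0.0362  0.115   0.2584] [0.0079 0.115  0.2759]
world [[ 0.5578 -0.0842  0.238 ]
 [ 0.612  -0.0881  0.2584]
 [ 0.5679 -0.0849  0.2759]]
tab end px [[210.9273 505.6519]]
6.461817197106163 [0.5842 0.0292 3.0693 0.0189 1.7707 0.3597 0.0008]
[[-1.5, 0.2], [1.5, 0.0], [-0.2, -0.5], [2.5, 0.1], [-0.5, 0.1], [-1.1, 0.4]]
pin,bar,end case [0.0181 0.115  0.238 ] [-0.0362  0.115   0.2584] [0.0079 0.115  0.2759]
world [[ 0.5578 -0.0842  0.238 ]
 [ 0.612  -0.0881  0.2584]
 [ 0.5679 -0.0849  0.2759]]
tab end px [[210.9272 505.6523]]
```

```bash
cat >> h.py <<'E'
import json
O=np.array([.5842,.0292]);PSI=3.0693
def Rt(deg,psi=None):
    psi=PSI if psi is None else psi
    return np.c_[[np.cos(psi),np.sin(psi),0],[np.sin(psi),-np.cos(psi),0],[0,0,-1]]@Ro.from_rotvec([0,np.deg2rad(deg),0]).as_matrix()
def tcp_for(c,deg,ahead,o=None,psi=None):
    """world TCP so that case point c lies 'ahead' m along tool z"""
    R=Rt(deg,psi); return C2W([c],O if o is None else o,PSI if psi is None else psi)[0]-R[:,2]*ahead,R
def plan(p1,R1,n,start=None):
    p0,R0=start or pose(); rv=Ro.from_matrix(R0.T@R1).as_rotvec();rows=[]
    for i in range(n):
        Ri=R0@Ro.from_rotvec(rv*i/n).as_matrix()
        rows.append({"slide":(Ri.T@((p1-p0)/n)/.03).round(2).tolist(),"rot":np.rad2deg(rv/n/5).round(2).tolist()})
    print("from",p0.round(4),"to",np.round(p1,4)); print(json.dumps(rows)); return p1,R1
E
python3 - <<'E'
from h import *
p,R=tcp_for([-.010,.115,.2485],-20,.014)
plan(p-R[:,2]*.06,R,5)
E
```

```text
from [ 0.5225 -0.0943  0.3819] to [ 0.5606 -0.0844  0.318 ]
[{"slide": [-0.25, 0.08, 0.43], "rot": [0.01, -0.78, 0.04]}, {"slide": [-0.22, 0.08, 0.44], "rot": [0.01, -0.78, 0.04]}, {"slide": [-0.18, 0.08, 0.46], "rot": [0.01, -0.78, 0.04]}, {"slide": [-0.15, 0.08, 0.47], "rot": [0.01, -0.78, 0.04]}, {"slide": [-0.12, 0.08, 0.48], "rot": [0.01, -0.78, 0.04]}]
```

>>> {"api": "drive_tool", "payload": {
  "deltas": [
    {"slide": [-0.25,0.08,0.43],"rot": [0,-0.78,0.04]},
    {"slide": [-0.22,0.08,0.44],"rot": [0,-0.78,0.04]},
    {"slide": [-0.18,0.08,0.46],"rot": [0,-0.78,0.04]},
    {"slide": [-0.15,0.08,0.47],"rot": [0,-0.78,0.04]},
    {"slide": [-0.12,0.08,0.45],"rot": [0,-0.7,0.04]}
  ],
  "claw": 60,
  "squeeze": 20
}}

```text
time_s: 6.08
tcp_pos: [0.5621, -0.083, 0.3211]
ee_rot: [0.179, 0.035, 0.983, -0.004]
wrist_force: [-0.7, 0.2, -0.4]
grip_width: 0.0602
```

```bash
python3 - <<'E'
from h import *
import pickle
P=pose();w=eyes.capture("wrist");pickle.dump((P,w),open("w2.pkl","wb"))
np.set_printoptions(precision=4,suppress=True)
print(P, bot.get_state()["grip_width"])
pin,bar,end=latch(.0189,1.7707,.3597);Y=np.array([0,.019,0])
print("pred px", wproj(w,C2W([pin+Y,pin-Y,bar+Y,bar-Y],O,PSI),P).round(1).tolist())
save(w,"w2.png",(150,100,450,320),2.6)
E
```

```text
(array([ 0.5621, -0.083 ,  0.3211]), array([[-0.9335,  0.0697,  0.3516],
       [ 0.0671,  0.9976, -0.0194],
       [-0.3521,  0.0055, -0.9359]])) 0.05996426185501321
pred px [[245.2, 179.0], [307.9, 178.9], [247.9, 266.8], [305.8, 266.8]]
```

View pics/w2.png

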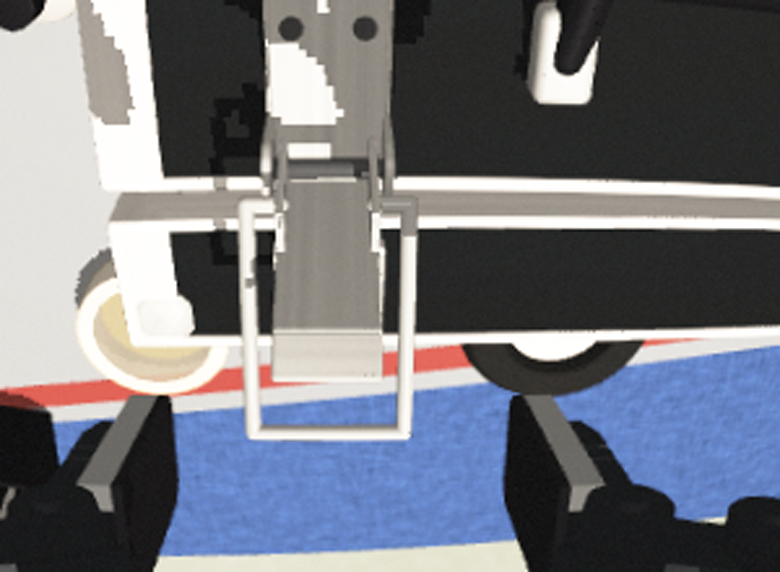

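The view matches the model to about 1 px (pin row 178, bar row 267), and the loop sits about 4 px left of the jaw centre.

```bash
python3 - <<'E'
from h import *
p,R=tcp_for([-.010,.1155,.2485],-20,.014)
plan(p,R,4)
E
```

```text
from [ 0.5611 -0.0826  0.319 ] to [ 0.5811 -0.0864  0.2617]
[{"slide": [0.01, -0.02, 0.51], "rot": [0.02, 0.03, 0.0]}, {"slide": [0.01, -0.02, 0.51], "rot": [0.02, 0.03, 0.0]}, {"slide": [0.01, -0.02, 0.51], "rot": [0.02, 0.03, 0.0]}, {"slide": [0.01, -0.02, 0.51], "rot": [0.02, 0.03, 0.0]}]
```

>>> {"api": "drive_tool", "payload": {
  "deltas": [
    {"slide": [0.01,-0.03,0.5],"rot": [0.02,0.03,0]},
    {"slide": [0.01,-0.02,0.5],"rot": [0.02,0.03,0]},
    {"slide": [0.01,-0.02,0.5],"rot": [0.02,0.03,0]},
    {"slide": [0.01,-0.02,0.45],"rot": [0.02,0.03,0]},
    {"slide": [0,0,0],"rot": [0,0,0]}
  ]
}}

```text
time_s: 6.75
tcp_pos: [0.5816, -0.0866, 0.2604]
ee_rot: [0.172, 0.035, 0.984, -0.007]
wrist_force: [-0.5, -0.7, -0.5]
grip_width: 0.0599
```

```bash
python3 - <<'E'
from h import *
import pickle
P=pose();w=eyes.capture("wrist");pickle.dump((P,w),open("w3.pkl","wb"))
p,R=tcp_for([-.010,.1155,.2485],-20,.014)
print(R.T@(p-P[0])/.03)
pin,bar,end=latch(.0189,1.7707,.3597);Y=np.array([0,.019,0])
print("pred px", wproj(w,C2W([pin+Y,pin-Y,bar+Y,bar-Y],O,PSI),P).round(1).tolist())
save(w,"w3.png",(150,100,450,320),2.6)
E
```

```text
[ 0.00302403  0.00704734 -0.0470014 ]
pred px [[235.8, 211.0], [326.6, 211.1], [241.6, 327.4], [320.3, 327.5]]
```

View pics/w3.png

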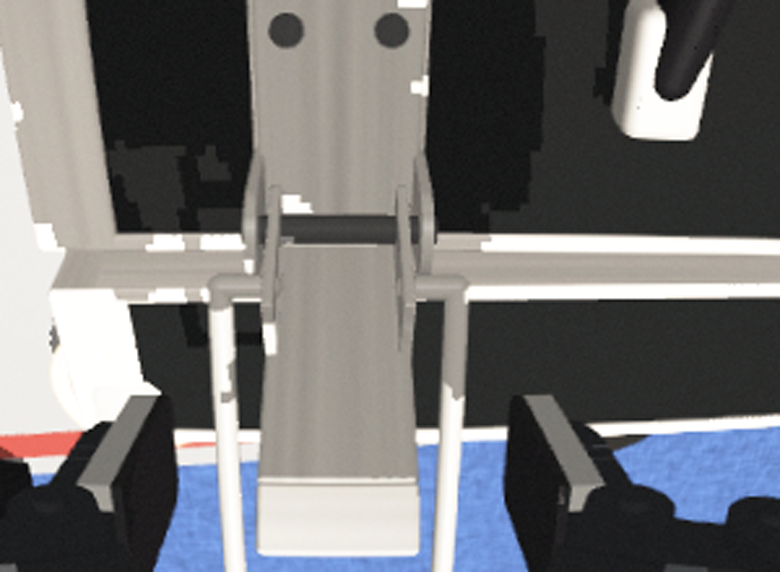

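Legs are centred between the jaws (mid column 337 vs 339) and the lever is clear, so I close now.

>>> {"api": "drive_tool", "payload": {
  "deltas": [
    {"slide": [0,0,0],"rot": [0,0,0]},
    {"slide": [0,0,0],"rot": [0,0,0]},
    {"slide": [0,0,0],"rot": [0,0,0]},
    {"slide": [0,0,0],"rot": [0,0,0]}
  ],
  "claw": 34,
  "squeeze": 25
}}

```text
time_s: 7.3
tcp_pos: [0.5818, -0.0869, 0.2621]
ee_rot: [0.173, 0.035, 0.984, -0.007]
wrist_force: [0.7, -1.5, -2.9]
grip_width: 0.0407
```

```bash
cat >> h.py <<'E'
from scipy.optimize import fsolve
PX=.0189
def bailT(a,b):
    pin,bar,_=latch(PX,a,b,.1155); T=np.eye(4);T[:3,:3]=Rt(-np.rad2deg(b));T[:3,3]=C2W([pin],O,PSI)[0];return T
def toT(P): T=np.eye(4);T[:3,:3]=P[1];T[:3,3]=P[0];return T
def ab_for(x,z,g):  # lever, loop angles that put the bar at case x,z
    f=lambda q:[latch(PX,*q)[1][0]-x,latch(PX,*q)[1][2]-z]; return fsolve(f,g)
def bar_now():  # bar in case coords by rigid grip
    import pickle;T=toT(pose())@np.linalg.inv(pickle.load(open("rel.pkl","rb")));b=-np.arctan2((Rt(0).T@T[:3,:3])[0,2],(Rt(0).T@T[:3,:3])[0,0])
    pw=T@np.array([-.058,0,0,1]);d=pw[:2]-O;u=np.array([np.cos(PSI),np.sin(PSI)]);return b,d@u,pw[2]
def planab(a,b,n):
    import pickle;T=bailT(a,b)@pickle.load(open("rel.pkl","rb"));return plan(T[:3,3],T[:3,:3],n)
E
python3 - <<'E'
from h import *
import pickle
# rel: tool in bail frame
pickle.dump(np.linalg.inv(bailT(1.7707,.3597))@toT(pose()),open("rel.pkl","wb"))
print(bar_now(),latch(PX,1.7707,.3597)[1])
planab(2.25,.25,5)
E
```

```text
(np.float64(0.3597), np.float64(-0.03618627030423606), np.float64(0.25839570112754406)) [-0.03618627  0.115       0.2583957 ]
from [ 0.5818 -0.0869  0.2621] to [ 0.5915 -0.0876  0.2572]
[{"slide": [-0.05, 0.0, 0.05], "rot": [-0.0, 0.25, -0.0]}, {"slide": [-0.05, 0.0, 0.05], "rot": [-0.0, 0.25, -0.0]}, {"slide": [-0.05, 0.0, 0.05], "rot": [-0.0, 0.25, -0.0]}, {"slide": [-0.05, 0.0, 0.05], "rot": [-0.0, 0.25, -0.0]}, {"slide": [-0.05, 0.0, 0.05], "rot": [-0.0, 0.25, -0.0]}]
```

>>> {"api": "drive_tool", "payload": {
  "deltas": [
    {"slide": [-0.05,0,0.05],"rot": [0,0.25,0]},
    {"slide": [-0.05,0,0.05],"rot": [0,0.25,0]},
    {"slide": [-0.05,0,0.05],"rot": [0,0.25,0]},
    {"slide": [-0.05,0,0.05],"rot": [0,0.25,0]},
    {"slide": [-0.05,0,0.05],"rot": [0,0.25,0]}
  ]
}}

```text
time_s: 7.92
tcp_pos: [0.5904, -0.0876, 0.2566]
ee_rot: [0.114, 0.036, 0.993, -0.005]
wrist_force: [-2.8, 0.3, 0.5]
grip_width: 0.0406
```

```bash
python3 - <<'E'
from h import *
print(bot.get_state()["wrist_force"].round(1),bot.get_state()["moment"].round(2),bar_now())
planab(2.25,-.1,5)
E
```

```text
[-2.8  0.3  0.5] [-0.07  0.68  0.  ] (np.float64(0.24033555681712185), np.float64(-0.04421487728834159), np.float64(0.24928981754997945))
from [ 0.5904 -0.0876  0.2566] to [ 0.5972 -0.088   0.2468]
[{"slide": [-0.03, 0.0, 0.07], "rot": [-0.0, 0.78, -0.0]}, {"slide": [-0.03, 0.0, 0.07], "rot": [-0.0, 0.78, -0.0]}, {"slide": [-0.04, 0.0, 0.07], "rot": [-0.0, 0.78, -0.0]}, {"slide": [-0.04, 0.0, 0.07], "rot": [-0.0, 0.78, -0.0]}, {"slide": [-0.05, 0.0, 0.06], "rot": [-0.0, 0.78, -0.0]}]
```

Low force; the loop follows the tool. I continue swinging it down.

>>> {"api": "drive_tool", "payload": {
  "deltas": [
    {"slide": [-0.03,0,0.07],"rot": [0,0.78,0]},
    {"slide": [-0.03,0,0.07],"rot": [0,0.78,0]},
    {"slide": [-0.04,0,0.07],"rot": [0,0.78,0]},
    {"slide": [-0.04,0,0.07],"rot": [0,0.78,0]},
    {"slide": [-0.05,0,0.06],"rot": [0,0.75,0]}
  ]
}}

```text
time_s: 8.55
tcp_pos: [0.5978, -0.0881, 0.2458]
ee_rot: [-0.062, 0.036, 0.997, 0.001]
wrist_force: [-3.8, -0.6, -3.8]
grip_width: 0.041
```

```bash
python3 - <<'E'
from h import *
import pickle
print(bot.get_state()["wrist_force"].round(1),bot.get_state()["moment"].round(2),bar_now())
P=pose();w=eyes.capture("wrist");pickle.dump((P,w),open("w4.pkl","wb"));save(w,"w4.png",(150,100,450,320),2.6)
planab(2.25,-.36,5)
E
```

```text
[-3.8 -0.6 -3.8] [-0.12  0.26 -0.03] (np.float64(-0.11124345874063522), np.float64(-0.04727024800505779), np.float64(0.22873234096770767))
from [ 0.5982 -0.0881  0.245 ] to [ 0.5989 -0.0882  0.2381]
[{"slide": [-0.01, 0.0, 0.05], "rot": [-0.0, 0.56, -0.0]}, {"slide": [-0.01, 0.0, 0.04], "rot": [-0.0, 0.56, -0.0]}, {"slide": [-0.01, 0.0, 0.04], "rot": [-0.0, 0.56, -0.0]}, {"slide": [-0.02, 0.0, 0.04], "rot": [-0.0, 0.56, -0.0]}, {"slide": [-0.02, 0.0, 0.04], "rot": [-0.0, 0.56, -0.0]}]
```

View pics/w4.png

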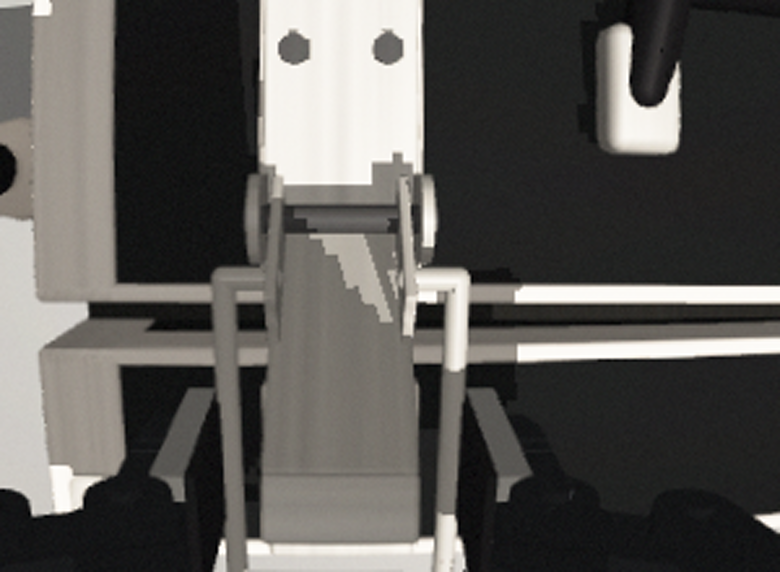

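The loop is held between the pads; pin ends at about (225,280) and (458,280) in the crop; the bar is below the view.

```bash
python3 - <<'E'
from h import *
import pickle
P,w=pickle.load(open("w4.pkl","rb"))
for a in(2.05,2.15,2.25,2.35):
    pin=latch(PX,a,0)[0];print(a,wproj(w,C2W([pin+[0,.019,0],pin-[0,.019,0]],O,PSI),P).round(1).tolist())
T=toT(P)@np.linalg.inv(pickle.load(open("rel.pkl","rb")));print("rigid pin px",wproj(w,[T[:3,3]],P))
E
```

```text
2.05 [[236.1, 200.9], [327.5, 200.9]]
2.15 [[236.4, 204.3], [327.3, 204.3]]
2.25 [[236.7, 207.4], [327.0, 207.4]]
2.35 [[237.0, 210.3], [326.6, 210.3]]
rigid pin px [[280.64878313 208.26406732]]
```

>>> {"api": "drive_tool", "payload": {
  "deltas": [
    {"slide": [-0.01,0,0.05],"rot": [0,0.56,0]},
    {"slide": [-0.01,0,0.04],"rot": [0,0.56,0]},
    {"slide": [-0.01,0,0.04],"rot": [0,0.56,0]},
    {"slide": [-0.02,0,0.04],"rot": [0,0.5,0]}
  ]
}}

```text
time_s: 9.1
tcp_pos: [0.5999, -0.0883, 0.2383]
ee_rot: [-0.159, 0.036, 0.987, 0.005]
wrist_force: [-2.6, 0.1, -2.0]
grip_width: 0.0404
```

```bash
python3 - <<'E'
from h import *
print(bot.get_state()["wrist_force"].round(1),bot.get_state()["moment"].round(2),bar_now())
planab(2.25,-.43,4)
E
```

```text
[-2.6  0.1 -2. ] [-0.09  0.05  0.01] (np.float64(-0.3076923524645069), np.float64(-0.045625385527684297), np.float64(0.21663499918291584))
from [ 0.5999 -0.0883  0.2383] to [ 0.599  -0.0882  0.2357]
[{"slide": [0.0, 0.0, 0.02], "rot": [-0.0, 0.35, -0.0]}, {"slide": [-0.0, 0.0, 0.02], "rot": [-0.0, 0.35, -0.0]}, {"slide": [-0.0, 0.0, 0.02], "rot": [-0.0, 0.35, -0.0]}, {"slide": [-0.0, 0.0, 0.02], "rot": [-0.0, 0.35, -0.0]}]
```

>>> {"api": "drive_tool", "payload": {
  "deltas": [
    {"slide": [0,0,0.02],"rot": [0,0.3,0]},
    {"slide": [0,0,0.02],"rot": [0,0.3,0]},
    {"slide": [0,0,0.02],"rot": [0,0.3,0]}
  ]
}}

```text
time_s: 9.48
tcp_pos: [0.6003, -0.0883, 0.2357]
ee_rot: [-0.198, 0.035, 0.979, 0.006]
wrist_force: [0.5, -0.7, -4.1]
grip_width: 0.0407
```

```bash
python3 - <<'E'
from h import *
print(bot.get_state()["wrist_force"].round(1),bot.get_state()["moment"].round(2),bar_now())
E
```

```text
[ 0.5 -0.7 -4.1] [-0.17 -0.6   0.03] (np.float64(-0.38719208690063267), np.float64(-0.04418604200403082), np.float64(0.21240312621939517))
```

>>> {"api": "drive_tool", "payload": {
  "deltas": [
    {"slide": [0,0,0.02],"rot": [0,0.15,0]},
    {"slide": [0,0,0.02],"rot": [0,0.15,0]}
  ]
}}

```text
time_s: 9.72
tcp_pos: [0.6002, -0.0883, 0.2344]
ee_rot: [-0.212, 0.035, 0.977, 0.006]
wrist_force: [0.9, -1.1, -2.5]
grip_width: 0.0406
```

```bash
python3 - <<'E'
from h import *
print(bot.get_state()["wrist_force"].round(1),bot.get_state()["moment"].round(2),bar_now())
s=eyes.capture("scene");save(s,"s2.png",(250,165,330,245),7)
E
```

```text
[ 0.9 -1.1 -2.5] [-0.14 -0.47  0.01] (np.float64(-0.41422562223235077), np.float64(-0.043442276603856064), np.float64(0.2105956977618235))
```

>>> {"api": "drive_tool", "payload": {
  "deltas": [
    {"slide": [0,0,0.02],"rot": [0,0.15,0]},
    {"slide": [0,0,0.02],"rot": [0,0.15,0]}
  ]
}}

```text
time_s: 10.02
tcp_pos: [0.6004, -0.0883, 0.2341]
ee_rot: [-0.224, 0.035, 0.974, 0.007]
wrist_force: [1.1, -0.7, 0.1]
grip_width: 0.0406
```

```bash
python3 - <<'E'
from h import *
print(bot.get_state()["wrist_force"].round(1),bot.get_state()["moment"].round(2),bar_now())
E
```

```text
[ 1.1 -0.7  0.1] [-0.14 -0.57  0.02] (np.float64(-0.44001786371169344), np.float64(-0.043031772332242126), np.float64(0.20978339501618798))
```

```bash
python3 - <<'E'
from h import *
b,x,z=bar_now();print(b,x,z)
q=(2.25,-.43)
for x1 in(-.037,-.0325,-.0265):
    q=ab_for(x1,.2103,q);print(x1,q)
q=ab_for(-.034,.2103,(2.1,-.4));planab(*q,3)
E
```

```text
-0.44001786371169344 -0.043031772332242126 0.20978339501618798
-0.037 [ 2.01132082 -0.48479373]
-0.0325 [ 1.74822509 -0.49778719]
-0.0265 [ 1.32133483 -0.47334691]
from [ 0.6004 -0.0883  0.2341] to [ 0.5927 -0.0877  0.2356]
[{"slide": [0.08, 0.0, 0.02], "rot": [-0.0, 0.21, -0.01]}, {"slide": [0.08, 0.0, 0.02], "rot": [-0.0, 0.21, -0.01]}, {"slide": [0.08, 0.0, 0.03], "rot": [-0.0, 0.21, -0.01]}]
```

>>> {"api": "drive_tool", "payload": {
  "deltas": [
    {"slide": [0.08,0,0.02],"rot": [0,0.21,0]},
    {"slide": [0.08,0,0.02],"rot": [0,0.21,0]},
    {"slide": [0.08,0,0.03],"rot": [0,0.21,0]}
  ]
}}

```text
time_s: 10.4
tcp_pos: [0.5939, -0.0878, 0.2352]
ee_rot: [-0.251, 0.035, 0.967, 0.008]
wrist_force: [3.1, -1.1, -4.4]
grip_width: 0.0406
```

```bash
python3 - <<'E'
from h import *
print(bot.get_state()["wrist_force"].round(1),bot.get_state()["moment"].round(2),bar_now())
q=ab_for(-.0255,.2103,(1.3,-.4));planab(*q,4)
E
```

```text
[ 3.1 -1.1 -4.4] [-0.24 -1.31  0.04] (np.float64(-0.49495741712055286), np.float64(-0.03521062396512836), np.float64(0.20998594554164754))
from [ 0.5939 -0.0878  0.2352] to [ 0.5834 -0.087   0.235 ]
[{"slide": [0.08, 0.0, 0.04], "rot": [-0.0, -0.1, -0.0]}, {"slide": [0.08, 0.0, 0.04], "rot": [-0.0, -0.1, -0.0]}, {"slide": [0.08, 0.0, 0.04], "rot": [-0.0, -0.1, -0.0]}, {"slide": [0.08, 0.0, 0.04], "rot": [-0.0, -0.1, -0.0]}]
```

>>> {"api": "drive_tool", "payload": {
  "deltas": [
    {"slide": [0.08,0,0.04],"rot": [0,0,0]},
    {"slide": [0.08,0,0.04],"rot": [0,-0.05,0]}
  ]
}}

```text
time_s: 10.65
tcp_pos: [0.5895, -0.0875, 0.2355]
ee_rot: [-0.248, 0.035, 0.968, 0.008]
wrist_force: [5.6, -1.1, -2.7]
grip_width: 0.0406
```

```bash
python3 - <<'E'
from h import *
import pickle
print(bot.get_state()["wrist_force"].round(1),bot.get_state()["moment"].round(2),bar_now())
P=pose();w=eyes.capture("wrist");pickle.dump((P,w),open("w5.pkl","wb"));save(w,"w5.png",(150,100,450,320),2.6)
q=ab_for(-.0255,.2103,(1.3,-.4));planab(*q,3)
E
```

```text
[ 5.6 -1.1 -2.7] [-0.14 -1.35  0.05] (np.float64(-0.48953735811022575), np.float64(-0.030894366814760522), np.float64(0.2103321645692487))
from [ 0.5891 -0.0875  0.2355] to [ 0.5834 -0.087   0.235 ]
[{"slide": [0.05, 0.0, 0.04], "rot": [-0.0, -0.11, -0.01]}, {"slide": [0.05, 0.0, 0.04], "rot": [-0.0, -0.11, -0.01]}, {"slide": [0.05, 0.0, 0.03], "rot": [-0.0, -0.11, -0.01]}]
```

View pics/w5.png

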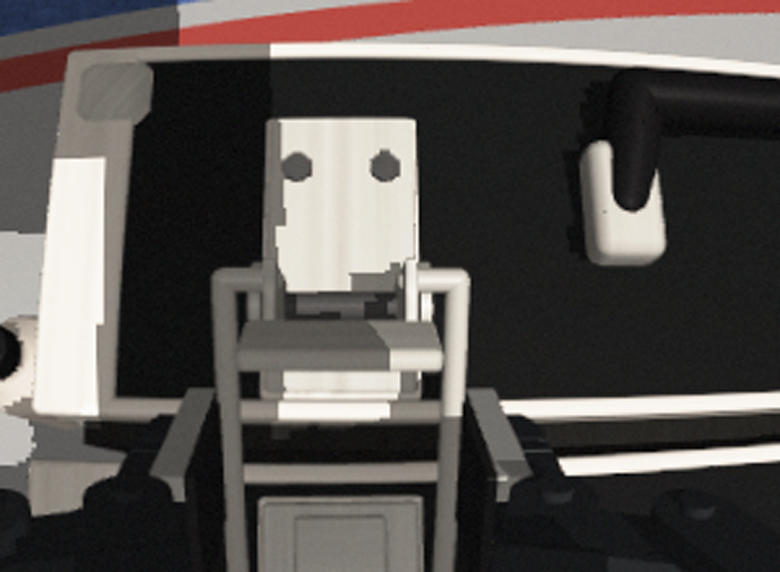

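Lever now upright (tab at rows 320-370), keeper plate visible at the bottom; the bar is still out of view. I continue sliding in.

>>> {"api": "drive_tool", "payload": {
  "deltas": [
    {"slide": [0.06,0,0.04],"rot": [0,-0.11,0]},
    {"slide": [0.06,0,0.04],"rot": [0,-0.11,0]},
    {"slide": [0.05,0,0.03],"rot": [0,-0.11,0]}
  ]
}}

```text
time_s: 11.08
tcp_pos: [0.586, -0.0873, 0.2356]
ee_rot: [-0.231, 0.035, 0.972, 0.007]
wrist_force: [10.6, -1.3, -2.3]
grip_width: 0.0404
```

```bash
python3 - <<'E'
from h import *
print(bot.get_state()["wrist_force"].round(1),bot.get_state()["moment"].round(2),bar_now())
q=ab_for(-.0250,.2115,(1.3,-.4));planab(*q,2)
E
```

```text
[10.6 -1.3 -2.3] [-0.22 -1.88  0.08] (np.float64(-0.4532452456351891), np.float64(-0.028288654950710153), np.float64(0.21109890111352847))
from [ 0.586  -0.0873  0.2356] to [ 0.5819 -0.0869  0.2354]
[{"slide": [0.06, 0.0, 0.03], "rot": [-0.01, -0.18, -0.01]}, {"slide": [0.06, 0.0, 0.03], "rot": [-0.01, -0.18, -0.01]}]
```

```bash
python3 - <<'E'
from h import *
import pickle
P,w=pickle.load(open("w5.pkl","rb"))
for a in(1.4,1.5,1.6,1.7,1.8):
    pin=latch(PX,a,0)[0];print(a,wproj(w,C2W([pin+[0,.019,0],pin-[0,.019,0]],O,PSI),P).round(1).tolist())
T=toT(P)@np.linalg.inv(pickle.load(open("rel.pkl","rb")));print("rigid pin px",wproj(w,[T[:3,3]],P))
q=ab_for(-.0265,.2165,(1.3,-.4));print(q);planab(*q,3)
E
```

```text
1.4 [[237.4, 200.4], [326.3, 200.4]]
1.5 [[237.1, 203.6], [326.5, 203.6]]
1.6 [[236.9, 207.0], [326.7, 207.0]]
1.7 [[236.7, 210.6], [326.9, 210.6]]
1.8 [[236.6, 214.4], [327.0, 214.4]]
rigid pin px [[280.63932112 208.41087227]]
[ 1.07339824 -0.32032026]
from [ 0.586  -0.0873  0.2356] to [ 0.5811 -0.0869  0.2384]
[{"slide": [0.06, 0.0, -0.0], "rot": [-0.01, -0.51, -0.0]}, {"slide": [0.06, 0.0, -0.01], "rot": [-0.01, -0.51, -0.0]}, {"slide": [0.06, 0.0, -0.01], "rot": [-0.01, -0.51, -0.0]}]
```

>>> {"api": "drive_tool", "payload": {
  "deltas": [
    {"slide": [0.04,0,0],"rot": [0,-0.5,0]},
    {"slide": [0.04,0,0],"rot": [0,-0.5,0]},
    {"slide": [0,0,0],"rot": [0,0,0]}
  ]
}}

```text
time_s: 11.45
tcp_pos: [0.5841, -0.0871, 0.2381]
ee_rot: [-0.187, 0.035, 0.982, 0.005]
wrist_force: [2.8, -0.9, -3.2]
grip_width: 0.0404
```

```bash
python3 - <<'E'
from h import *
print(bot.get_state()["wrist_force"].round(1),bot.get_state()["moment"].round(2),bar_now())
q=ab_for(-.0255,.2175,(1.3,-.4));print(q);planab(*q,2)
E
```

```text
[ 2.8 -0.9 -3.2] [-0.11 -0.81 -0.01] (np.float64(-0.3638546648737145), np.float64(-0.02848623641649111), np.float64(0.21531708001828176))
[ 0.92434732 -0.27389434]
from [ 0.5841 -0.0871  0.2381] to [ 0.5791 -0.0867  0.2384]
[{"slide": [0.08, 0.0, 0.03], "rot": [-0.01, -0.52, -0.01]}, {"slide": [0.08, 0.0, 0.02], "rot": [-0.01, -0.52, -0.01]}]
```

>>> {"api": "drive_tool", "payload": {
  "deltas": [
    {"slide": [0.06,0,0.02],"rot": [0,-0.35,0]},
    {"slide": [0.06,0,0.02],"rot": [0,-0.35,0]},
    {"slide": [0,0,0],"rot": [0,0,0]}
  ]
}}

```text
time_s: 11.82
tcp_pos: [0.5813, -0.0869, 0.2388]
ee_rot: [-0.154, 0.036, 0.987, 0.004]
wrist_force: [2.6, -1.0, -0.3]
grip_width: 0.0402
```

```bash
python3 - <<'E'
from h import *
import pickle
print(bot.get_state()["wrist_force"].round(1),bot.get_state()["moment"].round(2),bar_now())
P=pose();w=eyes.capture("wrist");pickle.dump((P,w),open("w6.pkl","wb"))
for k in ("lever","keeper_seat"):
    for m in finder.masks_of(w,k)[:2]: a=np.argwhere(m["region"]);print(k,m["confidence"],m["position"],a.min(0)[::-1],a.max(0)[::-1])
print(pose())
E
```

```text
[ 2.6 -1.  -0.3] [-0.09 -0.47 -0.03] (np.float64(-0.29777238725756966), np.float64(-0.02713946430268614), np.float64(0.21733539849092023))
lever 0.76 [280.8, 226.6] [231 188] [330 327]
keeper_seat 0.68 [420.7, 289.9] [162 255] [559 357]
(array([ 0.58129594, -0.08690014,  0.23858277]), array([[-0.94931992,  0.07138723, -0.3060973 ],
       [ 0.06880096,  0.99744477,  0.01924452],
       [ 0.30668896, -0.00279059, -0.9518057 ]]))
```

>>> {"api": "drive_tool", "payload": {
  "deltas": [
    {"slide": [0.07,0,0],"rot": [0,-0.2,0]},
    {"slide": [0.05,0,0],"rot": [0,-0.15,0]}
  ]
}}

```text
time_s: 12.22
tcp_pos: [0.5801, -0.0868, 0.2393]
ee_rot: [-0.137, 0.036, 0.99, 0.003]
wrist_force: [6.6, -0.6, -1.4]
grip_width: 0.0408
```

```bash
python3 - <<'E'
from h import *
print(bot.get_state()["wrist_force"].round(1),bot.get_state()["moment"].round(2),bar_now())
E
```

```text
[ 6.6 -0.6 -1.4] [-0.15 -1.27  0.01] (np.float64(-0.26354052561589236), np.float64(-0.02663263361089159), np.float64(0.21859580379703683))
```

>>> {"api": "drive_tool", "payload": {
  "deltas": [
    {"slide": [-0.04,0,0],"rot": [0,0,0]},
    {"slide": [0,0,0],"rot": [0,0,0]},
    {"slide": [0,0,0],"rot": [0,0,0]},
    {"slide": [0,0,0],"rot": [0,0,0]}
  ],
  "claw": 60
}}

```text
time_s: 12.72
tcp_pos: [0.5789, -0.0864, 0.2377]
ee_rot: [-0.141, 0.035, 0.989, 0.004]
wrist_force: [-0.4, -1.0, 0.6]
grip_width: 0.06
```

>>> {"api": "drive_tool", "payload": {
  "deltas": [
    {"slide": [0,0,-0.6],"rot": [0,-0.7,0]},
    {"slide": [0,0,-0.8],"rot": [0,-0.8,0]},
    {"slide": [0,0,-0.8],"rot": [0,-0.9,0]},
    {"slide": [0,0,-0.6],"rot": [0,-0.9,0]},
    {"slide": [0,0,0],"rot": [0,0,0]}
  ]
}}

```text
time_s: 13.35
tcp_pos: [0.5938, -0.0871, 0.3212]
ee_rot: [0.005, 0.036, 0.999, -0.001]
wrist_force: [-0.4, -0.3, 0.0]
grip_width: 0.06
```

```bash
python3 - <<'E'
from h import *
import pickle
P=pose();w=eyes.capture("wrist");pickle.dump((P,w),open("w7.pkl","wb"));save(w,"w7.png",(190,140,370,320),4)
for k in ("lever","lever_press"):
    for m in finder.masks_of(w,k)[:1]: a=np.argwhere(m["region"]);print(k,m["confidence"],m["position"],a.min(0)[::-1],a.max(0)[::-1])
print(P,bot.get_state()["time_s"],bot.get_state()["wrist_force"])
E
```

```text
lever 0.8 [281.0, 168.0] [247 147] [313 232]
lever_press 0.82 [278.0, 171.5] [246 146] [313 233]
(array([ 0.59377442, -0.08711939,  0.32117686]), array([[-0.9974276 ,  0.07112289,  0.00892797],
       [ 0.07110343,  0.99746587, -0.00247805],
       [-0.0090816 , -0.00183687, -0.99995707]])) 13.5 [-0.34725529 -0.73307933 -1.33812412]
```

View pics/w7.png

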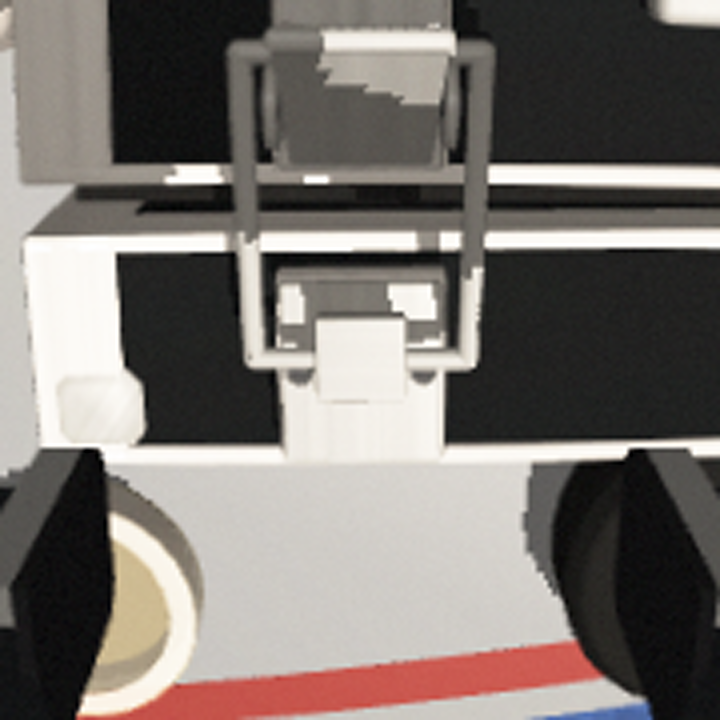

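The picture shows the bar running under the keeper's hook (hook at columns 316-408, bar at row ~358). It's hooked, with the lever at roughly 1 rad. Next I set up the press.

```bash
python3 - <<'E'
from h import *
import pickle
P,w=pickle.load(open("w7.pkl","rb"))
for a in(.8,.9,1.0,1.1,1.2):
    pin,_,end=latch(PX,a,0);print(a,wproj(w,C2W([pin+[0,.019,0],pin-[0,.019,0],[-.0262,.115,.2175]],O,PSI),P).round(1).tolist())
print("obs pin row 151.8, bar row 229.3")
for a,th in((1.1,35),):
    c=np.array([PX+.0412*np.cos(a+.245),.115,.222+.0412*np.sin(a+.245)]);print("press",c)
    # tip centre 11 mm toward tool -x, 25 mm stand-off
    p,R=tcp_for(c,th,.025+.025);p=p-R[:,0]*.010
    plan(p,R,5)
E
```

```text
0.8 [[250.7, 148.9], [310.6, 149.0], [280.6, 228.4]]
0.9 [[250.6, 150.7], [310.7, 150.8], [280.6, 228.4]]
1.0 [[250.4, 152.7], [310.8, 152.7], [280.6, 228.4]]
1.1 [[250.3, 154.8], [310.9, 154.9], [280.6, 228.4]]
1.2 [[250.2, 157.1], [311.0, 157.1], [280.6, 228.4]]
obs pin row 151.8, bar row 229.3
press [0.02812396 0.115      0.26215418]
from [ 0.5936 -0.087   0.3186] to [ 0.5846 -0.0861  0.2974]
[{"slide": [0.06, 0.0, 0.14], "rot": [-0.0, 1.41, 0.0]}, {"slide": [0.04, 0.0, 0.15], "rot": [-0.0, 1.41, 0.0]}, {"slide": [0.02, 0.0, 0.15], "rot": [-0.0, 1.41, 0.0]}, {"slide": [0.01, 0.0, 0.15], "rot": [-0.0, 1.41, 0.0]}, {"slide": [-0.01, 0.0, 0.15], "rot": [-0.0, 1.41, 0.0]}]
```

>>> {"api": "drive_tool", "payload": {
  "deltas": [
    {"slide": [0.03,0,0],"rot": [0,0.88,0]},
    {"slide": [0.03,0,0],"rot": [0,0.88,0]},
    {"slide": [0.03,0,0],"rot": [0,0.88,0]},
    {"slide": [0,0,0],"rot": [0,0.88,0]},
    {"slide": [0,0,0],"rot": [0,0.88,0]}
  ],
  "claw": 0,
  "squeeze": 40
}}

```text
time_s: 14.12
tcp_pos: [0.5897, -0.0866, 0.3126]
ee_rot: [-0.202, 0.035, 0.979, 0.007]
wrist_force: [0.0, 0.2, 0.4]
grip_width: 0.0002
```

>>> {"api": "drive_tool", "payload": {
  "deltas": [
    {"slide": [0,0,0],"rot": [0,0.88,0]},
    {"slide": [0,0,0],"rot": [0,0.88,0]},
    {"slide": [0,0,0],"rot": [0,0.8,0]}
  ]
}}

```text
time_s: 14.5
tcp_pos: [0.5899, -0.0865, 0.3079]
ee_rot: [-0.318, 0.034, 0.947, 0.011]
wrist_force: [-0.3, -0.1, 0.2]
grip_width: -0.0001
```

```bash
cat >> h.py <<'E'
def pressplan(a,th,back,n,rad=.0412,ext=.025,xo=.010,off=.245):
    c=np.array([PX+rad*np.cos(a+off),.115,.222+rad*np.sin(a+off)])
    p,R=tcp_for(c,th,ext+back);return plan(p-R[:,0]*xo,R,n)
E
python3 - <<'E'
from h import *
print(bot.get_state()["grip_width"])
pressplan(1.0,34,.015,4)
E
```

```text
-6.798970255295203e-05
from [ 0.5899 -0.0865  0.3079] to [ 0.5745 -0.0854  0.2886]
[{"slide": [0.01, -0.0, 0.21], "rot": [-0.0, -0.16, 0.0]}, {"slide": [0.01, -0.0, 0.21], "rot": [-0.0, -0.16, 0.0]}, {"slide": [0.01, -0.0, 0.21], "rot": [-0.0, -0.16, 0.0]}, {"slide": [0.01, -0.0, 0.21], "rot": [-0.0, -0.16, 0.0]}]
```

>>> {"api": "drive_tool", "payload": {
  "deltas": [
    {"slide": [0.01,0,0.21],"rot": [0,-0.15,0]},
    {"slide": [0.01,0,0.21],"rot": [0,-0.15,0]},
    {"slide": [0.01,0,0.18],"rot": [0,-0.15,0]},
    {"slide": [0.01,0,0.15],"rot": [0,-0.1,0]}
  ]
}}

```text
time_s: 15.0
tcp_pos: [0.5746, -0.0853, 0.2859]
ee_rot: [-0.295, 0.034, 0.955, 0.01]
wrist_force: [0.5, -0.7, 0.1]
grip_width: 0.0
```

>>> {"api": "drive_tool", "payload": {
  "deltas": [
    {"slide": [0,0,0.1],"rot": [0,0,0]},
    {"slide": [0,0,0.1],"rot": [0,0,0]},
    {"slide": [0,0,0.1],"rot": [0,0,0]}
  ]
}}

```text
time_s: 15.38
tcp_pos: [0.5689, -0.085, 0.2793]
ee_rot: [-0.294, 0.034, 0.955, 0.01]
wrist_force: [-0.7, -0.5, -0.6]
grip_width: -0.0004
```

```bash
python3 - <<'E'
from h import *
import pickle
print(bot.get_state()["wrist_force"].round(1))
P=pose();w=eyes.capture("wrist");pickle.dump((P,w),open("w8.pkl","wb"));save(w,"w8.png",(150,60,430,270),2.8)
pressplan(1.0,34,0,3)
E
```

```text
[-0.7 -0.5 -0.6]
from [ 0.5687 -0.0849  0.2789] to [ 0.5661 -0.0848  0.2762]
[{"slide": [0.01, -0.0, 0.04], "rot": [-0.01, -0.02, 0.0]}, {"slide": [0.01, -0.0, 0.04], "rot": [-0.01, -0.02, 0.0]}, {"slide": [0.01, -0.0, 0.04], "rot": [-0.01, -0.02, 0.0]}]
```

View pics/w8.png

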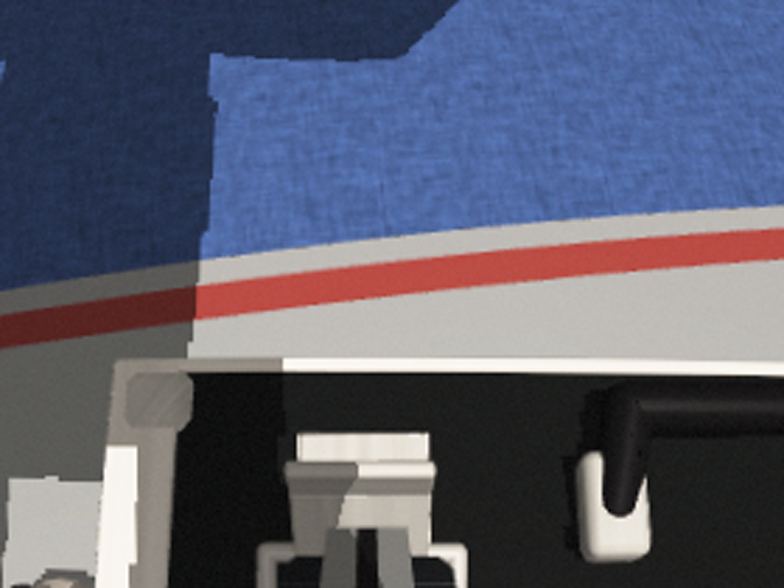

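Closed fingertips (columns 322-412, row ~530) sit in front of the lever face, below its tab (row ~475) and near its centre line. Now I swing it down.

```bash
python3 - <<'E'
from h import *
x=pressplan(.8,28,0,5)
x=plan(*x,1,start=x)
st=x
x=tcp_for(np.array([PX+.0412*np.cos(.745),.115,.222+.0412*np.sin(.745)]),18,.025);x=(x[0]-x[1][:,0]*.010,x[1]);plan(*x,5,start=st)
E
```

```text
from [ 0.5687 -0.0849  0.2789] to [ 0.5569 -0.0841  0.275 ]
[{"slide": [0.05, -0.0, 0.07], "rot": [-0.0, -0.25, 0.0]}, {"slide": [0.05, -0.0, 0.06], "rot": [-0.0, -0.25, 0.0]}, {"slide": [0.05, -0.0, 0.06], "rot": [-0.0, -0.25, 0.0]}, {"slide": [0.05, -0.0, 0.06], "rot": [-0.0, -0.25, 0.0]}, {"slide": [0.06, -0.0, 0.06], "rot": [-0.0, -0.25, 0.0]}]
from [ 0.5569 -0.0841  0.275 ] to [ 0.5569 -0.0841  0.275 ]
[{"slide": [0.0, 0.0, 0.0], "rot": [0.0, 0.0, 0.0]}]
from [ 0.5569 -0.0841  0.275 ] to [ 0.544  -0.0832  0.2706]
[{"slide": [0.06, 0.0, 0.07], "rot": [0.0, -0.4, -0.0]}, {"slide": [0.06, 0.0, 0.06], "rot": [0.0, -0.4, -0.0]}, {"slide": [0.07, 0.0, 0.06], "rot": [0.0, -0.4, -0.0]}, {"slide": [0.07, 0.0, 0.06], "rot": [0.0, -0.4, -0.0]}, {"slide": [0.07, 0.0, 0.06], "rot": [0.0, -0.4, -0.0]}]
```

>>> {"api": "drive_tool", "payload": {
  "deltas": [
    {"slide": [0.05,-0.02,0.07],"rot": [0,-0.25,0]},
    {"slide": [0.05,-0.02,0.07],"rot": [0,-0.25,0]},
    {"slide": [0.05,0,0.06],"rot": [0,-0.25,0]},
    {"slide": [0.05,0,0.06],"rot": [0,-0.25,0]},
    {"slide": [0.05,0,0.06],"rot": [0,-0.25,0]}
  ]
}}

```text
time_s: 16.05
tcp_pos: [0.5589, -0.0853, 0.2768]
ee_rot: [-0.235, 0.035, 0.971, 0.008]
wrist_force: [4.0, 0.7, 5.3]
grip_width: 0.0001
```

```bash
python3 - <<'E'
from h import *
print(bot.get_state()["wrist_force"].round(1))
pressplan(.65,22,0,5)
E
```

```text
[4.  0.7 5.3]
from [ 0.5589 -0.0853  0.2768] to [ 0.5499 -0.0836  0.2736]
[{"slide": [0.04, 0.01, 0.05], "rot": [-0.0, -0.21, 0.0]}, {"slide": [0.04, 0.01, 0.05], "rot": [-0.0, -0.21, 0.0]}, {"slide": [0.05, 0.01, 0.05], "rot": [-0.0, -0.21, 0.0]}, {"slide": [0.05, 0.01, 0.04], "rot": [-0.0, -0.21, 0.0]}, {"slide": [0.05, 0.01, 0.04], "rot": [-0.0, -0.21, 0.0]}]
```

>>> {"api": "drive_tool", "payload": {
  "deltas": [
    {"slide": [0.06,0,0.07],"rot": [0,-0.25,0]},
    {"slide": [0.06,0,0.07],"rot": [0,-0.25,0]},
    {"slide": [0.06,0,0.07],"rot": [0,-0.25,0]},
    {"slide": [0.06,0,0.07],"rot": [0,-0.25,0]}
  ]
}}

```text
time_s: 16.55
tcp_pos: [0.5533, -0.0849, 0.277]
ee_rot: [-0.181, 0.035, 0.983, 0.006]
wrist_force: [5.4, 0.8, 7.2]
grip_width: 0.0002
```

```bash
python3 - <<'E'
from h import *
print(bot.get_state()["wrist_force"].round(1))
pressplan(.45,16,0,5)
E
```

```text
[5.4 0.8 7.2]
from [ 0.5533 -0.0849  0.277 ] to [ 0.5419 -0.083   0.2697]
[{"slide": [0.05, 0.01, 0.07], "rot": [-0.0, -0.2, 0.0]}, {"slide": [0.06, 0.01, 0.07], "rot": [-0.0, -0.2, 0.0]}, {"slide": [0.06, 0.01, 0.07], "rot": [-0.0, -0.2, 0.0]}, {"slide": [0.06, 0.01, 0.07], "rot": [-0.0, -0.2, 0.0]}, {"slide": [0.06, 0.01, 0.07], "rot": [-0.0, -0.2, 0.0]}]
```

>>> {"api": "drive_tool", "payload": {
  "deltas": [
    {"slide": [0.09,0,0.11],"rot": [0,-0.1,0]},
    {"slide": [0.09,0,0.11],"rot": [0,-0.1,0]},
    {"slide": [0.09,0,0.11],"rot": [0,-0.1,0]}
  ]
}}

```text
time_s: 16.92
tcp_pos: [0.5473, -0.0844, 0.2746]
ee_rot: [-0.158, 0.035, 0.987, 0.005]
wrist_force: [6.5, 0.3, 5.1]
grip_width: -0.0001
```

```bash
python3 - <<'E'
from h import *
print(bot.get_state()["wrist_force"].round(1))
pressplan(.35,14,0,5)
E
```

```text
[6.5 0.3 5.1]
from [ 0.5473 -0.0844  0.2746] to [ 0.5387 -0.0828  0.2669]
[{"slide": [0.04, 0.01, 0.07], "rot": [-0.0, -0.17, 0.0]}, {"slide": [0.04, 0.01, 0.07], "rot": [-0.0, -0.17, 0.0]}, {"slide": [0.04, 0.01, 0.07], "rot": [-0.0, -0.17, 0.0]}, {"slide": [0.04, 0.01, 0.06], "rot": [-0.0, -0.17, 0.0]}, {"slide": [0.04, 0.01, 0.06], "rot": [-0.0, -0.17, 0.0]}]
```

>>> {"api": "drive_tool", "payload": {
  "deltas": [
    {"slide": [0.05,0,0.12],"rot": [0,-0.15,0]},
    {"slide": [0.05,0,0.12],"rot": [0,-0.15,0]},
    {"slide": [0.05,0,0.12],"rot": [0,-0.15,0]}
  ]
}}

```text
time_s: 17.3
tcp_pos: [0.5413, -0.084, 0.2707]
ee_rot: [-0.133, 0.035, 0.99, 0.004]
wrist_force: [0.4, 0.6, 8.8]
grip_width: -0.0
```

```bash
python3 - <<'E'
from h import *
print(bot.get_state()["wrist_force"].round(1))
pressplan(.2,8,0,5)
E
```

```text
[0.4 0.6 8.8]
from [ 0.5413 -0.084   0.2707] to [ 0.5333 -0.0824  0.2631]
[{"slide": [0.04, 0.01, 0.06], "rot": [-0.01, -0.29, 0.0]}, {"slide": [0.04, 0.01, 0.06], "rot": [-0.01, -0.29, 0.0]}, {"slide": [0.04, 0.01, 0.06], "rot": [-0.01, -0.29, 0.0]}, {"slide": [0.04, 0.01, 0.06], "rot": [-0.01, -0.29, 0.0]}, {"slide": [0.05, 0.01, 0.06], "rot": [-0.01, -0.29, 0.0]}]
```

>>> {"api": "drive_tool", "payload": {
  "deltas": [
    {"slide": [0.04,0,0.11],"rot": [0,-0.28,0]},
    {"slide": [0.04,0,0.11],"rot": [0,-0.28,0]},
    {"slide": [0.04,0,0.11],"rot": [0,-0.28,0]}
  ]
}}

```text
time_s: 17.68
tcp_pos: [0.5349, -0.0836, 0.2651]
ee_rot: [-0.093, 0.035, 0.995, 0.002]
wrist_force: [-0.0, -0.1, 4.7]
grip_width: 0.0001
```

```bash
python3 - <<'E'
from h import *
print(bot.get_state()["wrist_force"].round(1))
pressplan(.0,2,0,5,xo=.004)
E
```

```text
[-0.  -0.1  4.7]
from [ 0.5349 -0.0836  0.2651] to [ 0.522  -0.0816  0.2568]
[{"slide": [0.07, 0.01, 0.07], "rot": [-0.01, -0.35, 0.0]}, {"slide": [0.08, 0.01, 0.07], "rot": [-0.01, -0.35, 0.0]}, {"slide": [0.08, 0.01, 0.07], "rot": [-0.01, -0.35, 0.0]}, {"slide": [0.08, 0.01, 0.06], "rot": [-0.01, -0.35, 0.0]}, {"slide": [0.08, 0.01, 0.06], "rot": [-0.01, -0.35, 0.0]}]
```

>>> {"api": "drive_tool", "payload": {
  "deltas": [
    {"slide": [0.06,0,0.1],"rot": [0,-0.3,0]},
    {"slide": [0.06,0,0.1],"rot": [0,-0.3,0]},
    {"slide": [0.06,0,0.08],"rot": [0,-0.3,0]}
  ]
}}

```text
time_s: 18.05
tcp_pos: [0.5275, -0.0832, 0.2576]
ee_rot: [-0.051, 0.036, 0.998, 0.0]
wrist_force: [1.5, -0.7, 3.8]
grip_width: -0.0001
```

```bash
python3 - <<'E'
from h import *
print(bot.get_state()["wrist_force"].round(1))
pressplan(.0,2,0,3,xo=.004)
E
```

```text
[ 1.5 -0.7  3.8]
from [ 0.5275 -0.0832  0.2576] to [ 0.522  -0.0816  0.2568]
[{"slide": [0.06, 0.01, 0.01], "rot": [-0.01, -0.26, 0.0]}, {"slide": [0.06, 0.01, 0.01], "rot": [-0.01, -0.26, 0.0]}, {"slide": [0.06, 0.01, 0.01], "rot": [-0.01, -0.26, 0.0]}]
```

>>> {"api": "drive_tool", "payload": {
  "deltas": [
    {"slide": [0.05,0,-0.02],"rot": [0,-0.4,0]},
    {"slide": [0.05,0,0],"rot": [0,-0.4,0]},
    {"slide": [0.02,0,0.05],"rot": [0,-0.3,0]},
    {"slide": [0,0,0.07],"rot": [0,0,0]}
  ]
}}

```text
time_s: 18.55
tcp_pos: [0.5233, -0.083, 0.2568]
ee_rot: [0.001, 0.036, 0.999, -0.002]
wrist_force: [-9.2, 1.3, 30.3]
grip_width: 0.0002
```

>>> {"api": "drive_tool", "payload": {
  "deltas": [
    {"slide": [0,0,0.1],"rot": [0,0,0]}
  ]
}}

```text
time_s: 18.68
tcp_pos: [0.5233, -0.0831, 0.2567]
ee_rot: [0.002, 0.036, 0.999, -0.002]
wrist_force: [-13.9, 2.3, 37.7]
grip_width: 0.0003
```

>>> {"api": "drive_tool", "payload": {
  "deltas": [
    {"slide": [0.02,0,0.03],"rot": [0,0,0]}
  ]
}}

```text
time_s: 18.8
tcp_pos: [0.523, -0.083, 0.2571]
ee_rot: [0.004, 0.036, 0.999, -0.002]
wrist_force: [-0.1, 0.4, -0.5]
grip_width: -0.0001
```

>>> {"api": "drive_tool", "payload": {
  "deltas": [
    {"slide": [0,0,0.05],"rot": [0,0,0]}
  ]
}}

```text
time_s: 18.92
tcp_pos: [0.523, -0.0831, 0.2569]
ee_rot: [0.004, 0.036, 0.999, -0.002]
wrist_force: [-5.9, -0.1, 16.3]
grip_width: -0.0
```

>>> {"api": "drive_tool", "payload": {
  "deltas": [
    {"slide": [0.01,0,0.055],"rot": [0,0,0]}
  ]
}}

```text
time_s: 19.05
tcp_pos: [0.523, -0.0831, 0.2568]
ee_rot: [0.005, 0.036, 0.999, -0.002]
wrist_force: [-6.5, 1.2, 19.4]
grip_width: -0.0003
```

Steady near 20 N, so I hold it.

>>> {"api": "drive_tool", "payload": {
  "deltas": [
    {"slide": [0.01,0,0.055],"rot": [0,0,0]},
    {"slide": [0.01,0,0.055],"rot": [0,0,0]}
  ]
}}

```text
time_s: 19.3
tcp_pos: [0.5229, -0.0831, 0.2569]
ee_rot: [0.007, 0.036, 0.999, -0.002]
wrist_force: [-5.8, 1.3, 17.2]
grip_width: -0.0
```

>>> {"api": "drive_tool", "payload": {
  "deltas": [
    {"slide": [0.01,0,0.055],"rot": [0,0,0]},
    {"slide": [0.01,0,0.055],"rot": [0,0,0]},
    {"slide": [0.01,0,0.055],"rot": [0,0,0]}
  ]
}}

```text
time_s: 19.68
tcp_pos: [0.5228, -0.083, 0.2569]
ee_rot: [0.01, 0.036, 0.999, -0.002]
wrist_force: [-5.4, 1.9, 18.5]
grip_width: -0.0
```

>>> {"api": "drive_tool", "payload": {
  "deltas": [
    {"slide": [0.01,0,0.055],"rot": [0,0,0]},
    {"slide": [0.01,0,0.055],"rot": [0,0,0]}
  ]
}}

```text
time_s: 19.92
tcp_pos: [0.5227, -0.083, 0.2569]
ee_rot: [0.012, 0.036, 0.999, -0.002]
wrist_force: [-5.9, 2.6, 18.6]
grip_width: -0.0
```

>>> {"api": "drive_tool", "payload": {
  "deltas": [
    {"slide": [0.01,0,0.063],"rot": [0,0,0]},
    {"slide": [0.01,0,0.063],"rot": [0,0,0]},
    {"slide": [0.01,0,0.063],"rot": [0,0,0]}
  ]
}}

```text
time_s: 20.3
tcp_pos: [0.5226, -0.083, 0.2569]
ee_rot: [0.015, 0.036, 0.999, -0.003]
wrist_force: [-7.7, 1.6, 21.2]
grip_width: 0.0002
```

>>> {"api": "drive_tool", "payload": {
  "deltas": [
    {"slide": [0.01,0,0.063],"rot": [0,0,0]},
    {"slide": [0.01,0,0.063],"rot": [0,0,0]},
    {"slide": [0.01,0,0.063],"rot": [0,0,0]}
  ]
}}

```text
time_s: 20.68
tcp_pos: [0.5224, -0.083, 0.2569]
ee_rot: [0.017, 0.036, 0.999, -0.003]
wrist_force: [-7.1, 2.5, 20.5]
grip_width: -0.0001
```

>>> {"api": "drive_tool", "payload": {
  "deltas": [
    {"slide": [0,0,-0.3],"rot": [0,0,0]},
    {"slide": [0,0,-0.8],"rot": [0,0,0]},
    {"slide": [0,0,-1],"rot": [0,0,0]},
    {"slide": [0,0,-1],"rot": [0,0,0]},
    {"slide": [0,0,0],"rot": [0,0,0]}
  ]
}}

```text
time_s: 21.3
tcp_pos: [0.5185, -0.0825, 0.3518]
ee_rot: [0.018, 0.036, 0.999, -0.003]
wrist_force: [0.4, -0.3, -0.5]
grip_width: -0.0
```

```bash
python3 - <<'E'
from h import *
import pickle
P=pose();w=eyes.capture("wrist");pickle.dump((P,w),open("w9.pkl","wb"));save(w,"w9.png",(180,100,480,320),2.6)
pin=latch(PX,0,0)[0];print(wproj(w,C2W([pin+[0,.019,0],pin-[0,.019,0],[PX-.042,.134,.2185],[PX+.055,.115,.235]],O,PSI),P).round(1).tolist())
t=eyes.capture("top");
for k in("oil_bottle","spray_can","wheel","hex_driver","shock"): print(k,[np.round(d["position"]) for d in finder.boxes_of(t,k)[:1]])
print(bot.get_state()["wrist_force"])
E
```

```text
[[258.7, 229.7], [305.4, 229.8], [260.4, 290.2], [282.2, 186.8]]
oil_bottle [array([270., 155.])]
spray_can [array([196., 192.])]
wheel [array([268., 156.])]
hex_driver [array([226., 242.])]
shock [array([311., 250.])]
[ 0.6648469  -0.38501613 -0.04790293]
```

View pics/w9.png

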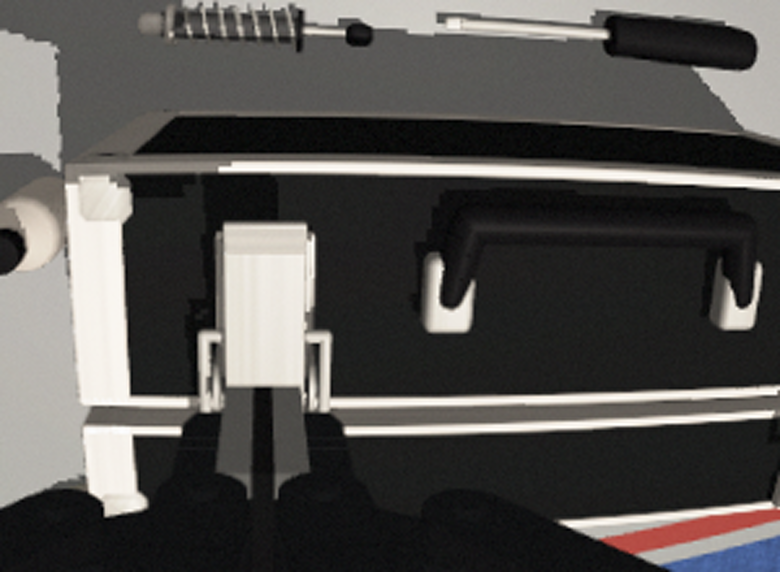

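Lever flat and home: pin at (259.6,229.2) in the full picture, against (258.7,229.7) predicted for lever = 0. The bar is hidden behind the fingers, but the lever's force profile showed it under tension. The hand is clear, so I sign off.

```bash
python3 -c "
from plant import bot
print(bot.sign_off(), bot.get_state()['time_s'])"
```

```text
the job is handed in; nothing more can be done
the job is handed in; nothing more can be done
```

The loose latch is fastened and the job is handed in at about 21 s, but my first bedding push overshot the asked-for 20 N. It read about 38 N downward, or about 40 N with its sideways part. That is right at the 40 N bending limit, and it lasted about 0.1–0.2 s.

- **Hooking:** I gripped the loop across its legs, swung it over the keeper and slid the bar in along the plate under the nose. A picture showed the bar under the lip. The wrist force during hooking stayed below about 11 N.
- **Closing:** The lever was pressed down past centre, needing about 9 N at most.
- **Bedding:** After the overshoot I backed off and held 17–19 N for about 1 s, then 20–21 N for about 0.75 s. I saw no bending afterwards, but I cannot rule it out.
- **Last checks:** The final picture shows the lever flat, with its pin within 1 px of where it should be with the lever home. The hand is about 95 mm above the lever with no force on the wrist.
- **Not confirmed at the end:** The fingers hid the bar in that last picture, so that it is still hooked rests on the earlier picture and on the force felt while closing.
- **Bystanders:** The shock, hex driver and case handle look untouched. The finder put the oil bottle on the wheel in the last top picture, which I take as a false report: the bottle still shows in its place in the wrist picture.

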